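Burnish the L-shaped seam of a two-metal plate

ROBOT

A 6-joint arm with a two-finger parallel gripper is mounted at the origin on the work surface. World frame = base frame: x ahead of the robot, y to its left, z up, the work surface at z = 0. Lengths are in m, angles in rad, forces in N, time in s.
With the tool pointing down it reaches from about 0.35 to 0.975 m from the base axis. Payload 4.9 kg.
Tool frame: the origin (TCP) lies midway between the tips of the shut fingers; the grasp point (between the pads) lies 19 mm behind it; z points along the fingers, y is the direction in which the jaws open and shut (so a half turn about z gives the same grasp; the last joint's range is limited). The gripper opens to 85 mm and grips with 20 to 120 N. Pads are 22 mm wide; open, the fingers measure 114 mm over their backs; the gripper's body (76 mm by 85 mm) begins 54 mm behind the grasp point. The pads swing forward as they close: fully open they stand 13 mm farther back than shut.
Start: joints at [-1.271, 0.053, 1.613, -0, 1.476, -0.119], TCP at [0.254, -0.571, 0.231] pointing down, gripper open.
Joint ranges: [-3.01, 3.01], [-1.01, 2.22], [0.06, 2.58], [-1.02, 4.17], [0.09, 2.62], [-3.14, 3.14]. Speed limits (rad/s): [2.57, 2.57, 3.14, 3.14, 3.14, 3.14].

INTERFACE

Orientations are given as a unit quaternion [w, x, y, z].
In Python, from plant import manip, cams gives the robot as it stands.
- The arm moves only by the tool jog_arm, never from a script. Its argument "targets" is a list of rows, each a list of 4 numbers: the shift along the tool's x, y, z in m, then the turn about the tool's z in degrees. A call has 1 to 5 rows; each row is the pose to reach, as a shift and turn from the pose commanded when the call began, along the tool's axes at that moment; what a row does not reach only later rows make up. A row lasts 1/12 s, in which the tool goes at most 41.7 mm and 7.16 degrees, less where a joint would pass 70% of its speed; a pose out of reach is approached as far as the arm can. A call with a gripper value outside its range is refused whole. "fingers" is the opening, from 0 (shut) to 1 (fully open), set as the call begins (left out, the last holds). The fingers move at their own pace and stop on an object; the grip force is fixed at half the most. Time passes only in rows, so rows that repeat a pose let the fingers close. It gives the time, the measured TCP pose, the force and the opening at its end, in the units of the state.
- manip.state(): the state, without advancing time (a new reading comes with each control period).
- cams.grab_frame(name): name is "scene" or "top" or "wrist"; returns the picture (384x512x3 uint8, red, green, blue); there is no depth.
- cams.get_calibration(name): a dict with "camera_matrix" (3x3 intrinsics, pixels), "distortion" ([k1, k2, p1, p2, k3] as OpenCV has them; the pictures are not rectified), "cam_to_world" (4x4, takes a point from camera to world coordinates). Camera axes: x right, y up, looking along -z (the intrinsics and any distortion apply to the point x, -y, -z); pixel columns grow to the right and rows downward; lengths in m; the calibration is good to about 2 mm. A picture is of the moment at which its call begins: read the wrist's pose just before it. get_calibration takes no time and is no camera call; for the wrist camera it gives the pose at the moment of the call.
- manip.job_done(): hands the job in, once; it reports no verdict.
The state is a dict: "time": time; "joint_pos": joint angles; "joint_vel": joint speeds; "joint_efforts": joint torques, N m; "tool_pos": TCP position; "tool_rot": TCP orientation; "contact_force": force on the tool from outside, world axes, zero at the start; "ft_torque": the same for the moment, N m; "gripper_width": opening from 0.0 (shut) to 1.0 (fully open).
Only numpy, scipy, OpenCV 4.12 (cv2) and the standard library are available. Lean on these libraries where they do the work, as an engineer would, in place of code of your own. Each camera call takes 0.05 s, during which the arm holds its last target. There are 200 camera calls.

TASK

Take the burnisher from its fork stand and rub its tip, lightly pressed, along the whole L-shaped seam where copper meets brass on the sprung plate: start near the outer end of the long leg, go round the corner and finish near the outer end of the short leg. Go slowly, about 2 cm a second, keep the tip on the seam whenever it touches the plate, and do not press hard. Then hang the burnisher back by its collar in the stand's slot, well inside the slot, and leave the hammer, jar and mandrel alone.

Things in the scene. Friction and masses are not known exactly. Their poses are not given: they have to be found in the camera images.
- burnisher: upright hand tool, 143 mm long, 120 g, hanging tip down in the stand, tip 30 mm above the table; origin at the very tip, z up along the tool. From the tip: steel shank 10 mm diameter with ball end, z 0-70 mm; brass disc collar 36 mm diameter, z 70-78 mm; square wooden handle 24 x 24 mm, faces square to x and y, z 78-143 mm
- collar (a point): centre of the underside of the burnisher's collar, 70 mm above the tip
- stand: fixed steel fork stand, foot 110 x 100 mm; origin on the table. Level fork plate 6 mm thick, top 100 mm above the table, x -45 to +47 mm, y -32 to +32 mm, with a slot 20 mm wide along x, centred on y = 0, open at the -x end, closed at x = +10 mm. Post under the plate at x 25 to 45 mm; nothing rises above the plate
- slot (a point): point in the slot, at the top of the fork plate, where the burnisher's collar sits centred: stand x = 0, y = 0, z = 100 mm
- holder: fixed wooden block 140 x 100 x 22 mm with four short steel posts that carry the sprung plate; origin under its centre on the table
- plate: level brass plate 120 (x) x 84 (y) x 6 mm on springs; origin under its centre, top 56 mm above the table unpressed. Gives straight down up to 8 mm, about 0.6 N plus 1 N per mm. A copper rectangle fills its -x, +y corner; the dark 3 mm seam round it is an L on top: long leg along y = -15 mm from the edge x = -60 mm to x = +30 mm, short leg along x = +30 mm to the edge y = +42 mm
- hammer: hammer lying on the table between the two stations, along x, about 250 mm long; bystander
- pot: closed amber glass jar 60 mm diameter, 70 mm tall, standing beyond the work; origin under its centre; bystander
- mandrel: small turned steel ring mandrel, 36 mm diameter foot, 100 mm tall, standing beyond the work; origin under its centre; bystander
- seam_0 (a point): point on the seam, on the plate's top face: the start point near the outer end of the long leg (8 mm in from the plate's edge)
- seam_1 (a point): point on the seam, on the plate's top face: a quarter along the long leg
- seam_2 (a point): point on the seam, on the plate's top face: half way along the long leg
- seam_3 (a point): point on the seam, on the plate's top face: three quarters along the long leg
- seam_4 (a point): point on the seam, on the plate's top face: the corner
- seam_5 (a point): point on the seam, on the plate's top face: the middle of the short leg
- seam_6 (a point): point on the seam, on the plate's top face: the finish point near the outer end of the short leg (8 mm in from the plate's edge)
Things that resemble listed ones, but are neither listed nor needed, are in the scene too. There is more than one size of the holder; the job needs the smaller. What is shaped like the burnisher but pink is not meant.

How it is judged:
By the outcome, as a careful person would: the job done as asked, in the order asked, and still so for the second after the job is handed in, with the robot touching nothing.
It also fails if it takes over 61 s, if anything falls off the work surface, if the arm or the gripper's body presses on something with over 40 N, if the wrist force passes 120 N, or if a joint passes its speed limit or range.

## Working session

There is one attempt and no reset: what is moved stays moved. The work goes in short steps, Python scripts to look and compute and a tool call to move; the robot and the scene stay as the last step left them, time stands still between calls to the robot, and variables do not carry over. Pictures are saved under pics/ and viewed, about 8 in all and at most 12, crops included, and the job is handed in when it is done.

Besides the shell and the picture viewer there is one more tool, called after "Emit:" as a command line: name --pt "numbers of a row" for each row, then --argument value for the rest. jog_arm: Moves the arm, as the interface text tells. Its arguments: {"type":"object","properties":{"targets":{"type":"array"},"fingers":{"type":"number"}},"required":["targets"]}

```bash
ls; mkdir -p pics
python3 - <<'E'
from plant import manip,cams
import cv2,numpy as np
s=manip.state();print({k:np.round(v,3) for k,v in s.items()})
for n in("scene","top"):
    im=cams.grab_frame(n);cv2.imwrite(f"pics/{n}0.png",im[:,:,::-1]);np.save(f"pics/{n}0.npy",im)
    c=cams.get_calibration(n);print(n,[np.round(c[k],4).tolist() for k in c])
a=cv2.imread("pics/scene0.png");b=cv2.imread("pics/top0.png")
E
```

```text
pics
{'time': np.float64(0.0), 'joint_pos': array([-1.271,  0.053,  1.614, -0.   ,  1.476, -0.119]), 'joint_vel': array([-0.001, -0.001,  0.002, -0.001,  0.001,  0.002]), 'joint_efforts': array([ 0.0000e+00, -3.9368e+01, -3.7018e+01, -0.0000e+00,  7.0000e-03,
        0.0000e+00]), 'tool_pos': array([ 0.254, -0.57 ,  0.23 ]), 'tool_rot': array([-0.001,  0.978,  0.208, -0.   ]), 'contact_force': array([ 0.702,  0.215, -0.885]), 'ft_torque': array([ 0.035, -0.009,  0.021]), 'gripper_width': np.float64(0.999)}
scene [[[360.4428, 0.0, 257.4807], [0.0, 360.4428, 192.2331], [0.0, 0.0, 1.0]], [-0.0471, 0.0, 0.0, 0.0, 0.0], [[0.1543, -0.6386, 0.7539, 1.198], [0.988, 0.1033, -0.1147, -0.1501], [-0.0047, 0.7626, 0.6468, 0.6695], [0.0, 0.0, 0.0, 1.0]]]
top [[[477.8186, 0.0, 251.452], [0.0, 477.8186, 200.8502], [0.0, 0.0, 1.0]], [-0.1587, 0.0, 0.0, 0.0, 0.0], [[0.0235, 0.993, -0.1161, 0.3179], [-0.9996, 0.0253, 0.014, -0.0226], [0.0168, 0.1157, 0.9931, 1.4339], [0.0, 0.0, 0.0, 1.0]]]
```

View pics/top0.png

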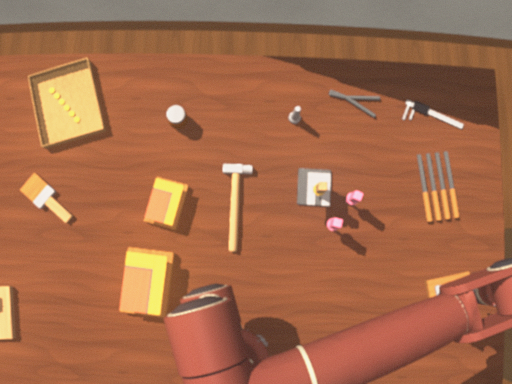

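View pics/scene0.png

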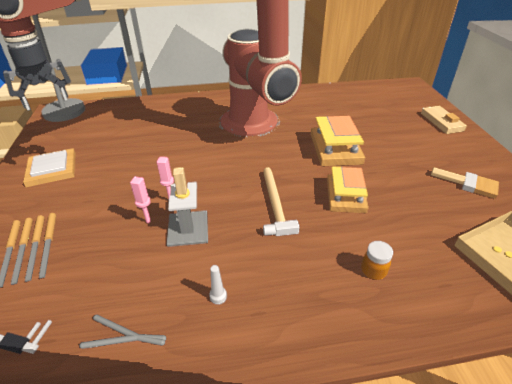

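Top view: there are two holders, at (166,203) and (147,282). The first looks smaller and fits the job. Tools in the scene: wood and brass burnisher in the stand at (321,189), pink look-alikes at (354,198) and (334,224). I'll confirm in one enlarged crop, with a first set of measurements.

```bash
cat > h.py <<'E'
import numpy as np,cv2
from plant import manip,cams
def ray(c,px):
    K=np.array(c["camera_matrix"]);d=np.array(c["distortion"]);T=np.array(c["cam_to_world"])
    p=cv2.undistortPoints(np.array(px,float).reshape(-1,1,2),K,d).reshape(-1,2)
    v=np.c_[p[:,0],-p[:,1],-np.ones(len(p))]@T[:3,:3].T
    return T[:3,3],v
def on_z(c,px,z):
    o,v=ray(c,px);return o+v*((z-o[2])/v[:,2])[:,None]
def proj(c,P):
    K=np.array(c["camera_matrix"]);d=np.array(c["distortion"]);T=np.linalg.inv(np.array(c["cam_to_world"]))
    q=np.atleast_2d(P)@T[:3,:3].T+T[:3,3];q=q*[1,-1,-1]
    return cv2.projectPoints(q,np.zeros(3),np.zeros(3),K,d)[0].reshape(-1,2)
def tri(c1,p1,c2,p2):
    o1,a=ray(c1,p1);o2,b=ray(c2,p2);a=a[0];b=b[0]
    s=np.linalg.lstsq(np.c_[a,-b],o2-o1,rcond=None)[0]
    return (o1+s[0]*a+o2+s[1]*b)/2,np.linalg.norm(o1+s[0]*a-o2-s[1]*b)
E
python3 - <<'E'
from h import *
a=np.load("pics/top0.npy");c=cams.get_calibration("top")
h=cv2.cvtColor(a,cv2.COLOR_RGB2HSV)
for y,x in((203,150),(203,180),(195,175),(205,165),(189,321),(185,308),(185,328),(200,310),(283,140),(215,150)):print((x,y),a[y,x],h[y,x])
m=cv2.resize(a[145:325,115:195],None,fx=3.3,fy=3.3,interpolation=2)
n=cv2.resize(a[155:245,285:375],None,fx=5.9,fy=6.6,interpolation=2)
n=cv2.resize(n,(531,594));m=cv2.resize(m,(264,594))
cv2.imwrite("pics/crop1.png",np.hstack([m,n])[:,:,::-1])
E
```

```text
(150, 203) [248 188 121] [ 16 131 248]
(180, 203) [167 109  62] [ 13 160 167]
(175, 195) [247 240 113] [ 28 138 247]
(165, 205) [247 182 118] [ 15 133 247]
(321, 189) [246 200 135] [ 18 115 246]
(308, 185) [240 232 226] [ 13  15 240]
(328, 185) [244 236 228] [ 15  17 244]
(310, 200) [244 239 234] [ 15  10 244]
(140, 283) [247 190 119] [ 17 132 247]
(150, 215) [247 189 121] [ 16 130 247]
```

View pics/crop1.png

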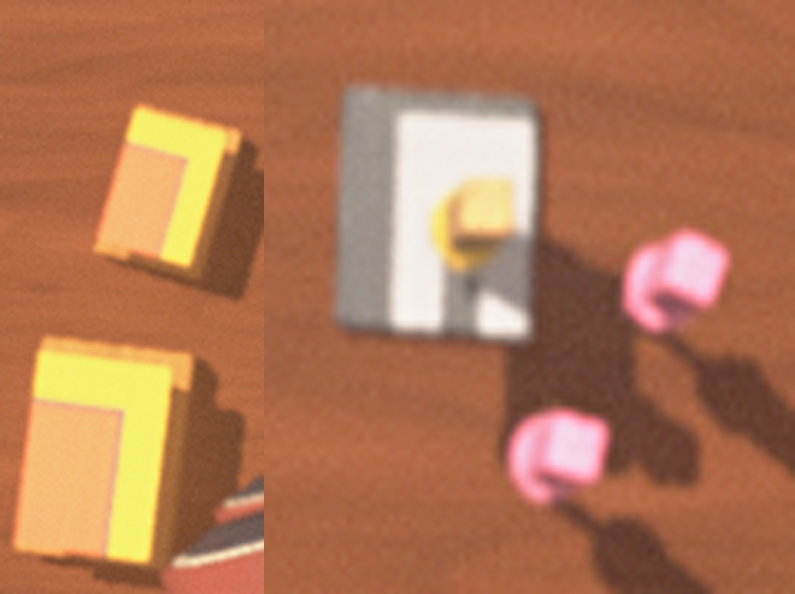

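The crop confirms it: the upper-left holder is the smaller one, with its copper at lower left. The burnisher with the brass collar hangs in the stand, whose slot opens downward in the image (toward the robot). The pink look-alikes sit to its right and below.

Run:
```python
from h import *
a=np.load("pics/top0.npy");c=cams.get_calibration("top")
h=cv2.cvtColor(a,cv2.COLOR_RGB2HSV)
def big(m,x0,x1,y0,y1):
    z=np.zeros_like(m);z[y0:y1,x0:x1]=m[y0:y1,x0:x1]
    cs=cv2.findContours(z,cv2.RETR_EXTERNAL,cv2.CHAIN_APPROX_NONE)[0]
    return max(cs,key=cv2.contourArea)
bright=cv2.inRange(h,(8,90,215),(35,255,255))
def rect(ct,z,name):
    P=on_z(c,ct.reshape(-1,2),z)
    r=cv2.minAreaRect((P[:,:2]*1000).astype(np.float32));print(name,np.round(r[0],1),np.round(r[1],1),r[2]);return r
rect(big(bright,135,195,170,235),.056,"plate")
cop=cv2.inRange(h,(8,90,215),(21,255,255)); rect(big(cop,135,195,170,235),.056,"copper")
rect(big(cop,310,335,175,200),.173,"handle?")
st=cv2.inRange(h,(0,0,150),(180,60,255)); rect(big(st,295,335,165,210),.1,"fork")
ft=cv2.inRange(h,(0,0,90),(180,60,255)); rect(big(ft,290,335,165,212),.0,"foot")
# scene handle top
b=np.load("pics/scene0.npy");hb=cv2.cvtColor(b,cv2.COLOR_RGB2HSV)
print("top handle px guess", on_z(c,[(323.5,187.5)],.173))
print(proj(c,[on_z(c,[(323.5,187.5)],.173)[0]*[1,1,0]+[0,0,.104]]))
cs=cams.get_calibration("scene");print(tri(c,[323.5,187.5],cs,[180,170]))
```

```text
plate [468.4 209.8] [ 98.8 138.3] 75.58728790283203
copper [468.4 209.8] [ 98.8 138.3] 75.58728790283203
handle? [ 504.1 -221.2] [25.2 33.3] 37.94623565673828
fork [ 517.5 -218.3] [ 94.1 103.7] 87.95731353759766
foot [ 532.4 -232.9] [101.2 111.5] 87.97447204589844
top handle px guess [[ 0.50622587 -0.2326911   0.173     ]]
[[319.45193037 191.00008167]]
(array([ 0.50672133, -0.23003204,  0.16934276]), np.float64(0.0064483843009241325))
```

Emit:
jog_arm --pt "0.03 -0.017 -0.03 5" --pt "0.065 -0.037 -0.055 10" --pt "0.1 -0.057 -0.07 15" --pt "0.135 -0.077 -0.07 20" --pt "0.17 -0.097 -0.07 26"

```text
time: 0.52
tool_pos: [0.3665, -0.4185, 0.3032]
tool_rot: [0.001, 1.0, -0.02, 0.001]
contact_force: [0.6, 0.2, -0.6]
gripper_width: 1.0
```

Emit:
jog_arm --pt "0.024 -0.038 0 0" --pt "0.048 -0.076 0 0" --pt "0.072 -0.114 0 0" --pt "0.094 -0.152 0 0" --pt "0.116 -0.188 0 0"

```text
time: 0.93
tool_pos: [0.4817, -0.2439, 0.3007]
tool_rot: [-0.0, 1.0, -0.018, -0.0]
contact_force: [-0.1, -0.2, -1.4]
gripper_width: 0.999
```

Emit:
jog_arm --pt "0 0 0 0" --pt "0 0 0 0"

```text
time: 1.1
tool_pos: [0.4818, -0.2441, 0.3007]
tool_rot: [-0.0, 1.0, -0.015, -0.0]
contact_force: [-0.7, -0.1, -0.1]
gripper_width: 1.0
```

Run:
```python
from h import *
c=cams.get_calibration("wrist");im=cams.grab_frame("wrist");s=manip.state()
cv2.imwrite("pics/w1.png",im[:,:,::-1]);np.savez("pics/w1.npz",im=im,K=c["camera_matrix"],d=c["distortion"],T=c["cam_to_world"])
print(s["tool_pos"],s["tool_rot"]);print(np.round(c["camera_matrix"],1),c["distortion"],np.round(c["cam_to_world"],3))
print(proj(c,[[0.506,-.231,.173],[.506,-.231,.108],[.506,-.231,.1]]))
```

```text
[ 0.48123347 -0.24542195  0.30072461] [ 3.75932649e-05  9.99862460e-01 -1.65780737e-02 -4.77260390e-04]
[[272.6   0.  256.9]
 [  0.  272.6 186.2]
 [  0.    0.    1. ]] [-0.03724188  0.          0.          0.          0.        ] [[-0.03   0.965  0.259  0.547]
 [-1.    -0.03  -0.007 -0.246]
 [ 0.001 -0.259  0.966  0.443]
 [ 0.     0.     0.     1.   ]]
[[242.72798727 155.90510297]
 [245.33115888 147.86721637]
 [245.58546818 147.08226409]]
```

View pics/w1.png

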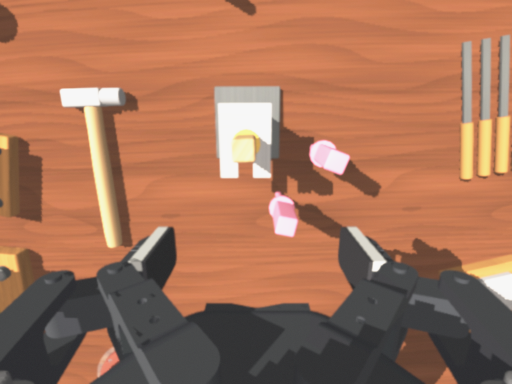

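Wrist view: burnisher handle at about (246,150) over the white fork, slot open at the bottom near (245,170). The pinks are at (328,157) and (284,215), the hammer on the left.

Run:
```python
from h import *
w=np.load("pics/w1.npz");im=w["im"];c=dict(camera_matrix=w["K"],distortion=w["d"],cam_to_world=w["T"])
h=cv2.cvtColor(im,cv2.COLOR_RGB2HSV)
tan=cv2.inRange(h,(8,70,120),(35,255,255));z=np.zeros_like(tan);z[125:180,225:270]=tan[125:180,225:270]
s=cv2.inRange(h,(0,0,170),(180,45,255))
for y in range(98,182,6):print(y,"white",np.where(s[y,205:290])[0][[0,-1]]+205 if s[y,205:290].any() else 0, ''.join('#' if v else '.' for v in s[y,210:285]))
for y in range(128,170,3):print(y,' '.join('%d/%d/%d'%tuple(h[y,x]) for x in range(229,263,3)))
cv2.imwrite("pics/c2.png",cv2.resize(im[75:190,195:300],None,fx=5.2,fy=5.2,interpolation=2)[:,:,::-1])
```

```text
98 white [215 278] .....################################################################......
104 white [216 278] ......###############################################################......
110 white [216 278] ......###############################################################......
116 white [216 277] ......##############################################################.......
122 white [216 271] ......########################################################.............
128 white [216 271] ......########################################################.............
134 white [217 271] .......###################.....................###############.............
140 white [217 271] .......#################..........####.............###########.............
146 white [217 268] .......###############......#######..####..........##.#..##................
152 white [217 268] .......################..######..#.#######.......######..##................
158 white [220 268] ..........#################....#########......######.#...##................
164 white [220 269] ..........###############
[... 1249 characters left out ...]
7/247 29/47/247 29/46/247 29/43/247 30/33/247 24/81/247 18/113/185 15/23/174 14/17/170
155 30/1/247 28/28/247 29/39/247 29/43/247 29/47/247 29/45/247 29/37/247 30/35/247 24/83/246 14/38/169 14/16/173 15/18/171
158 30/1/247 29/21/247 29/39/247 29/50/247 29/45/247 29/42/247 30/34/247 29/46/247 24/78/247 13/34/172 15/18/173 11/17/169
161 30/1/247 26/7/247 23/68/247 22/88/246 22/93/245 22/92/246 21/98/244 18/107/239 15/98/223 13/21/173 14/19/175 14/17/170
164 30/1/247 30/1/247 30/1/247 10/71/218 9/142/197 9/143/196 10/145/195 10/143/193 15/19/241 16/12/230 16/19/176 15/18/170
167 30/1/247 30/1/247 0/0/247 10/66/220 10/145/193 10/145/194 10/145/193 10/144/193 17/15/244 30/1/247 15/4/245 14/20/188
```

View pics/c2.png

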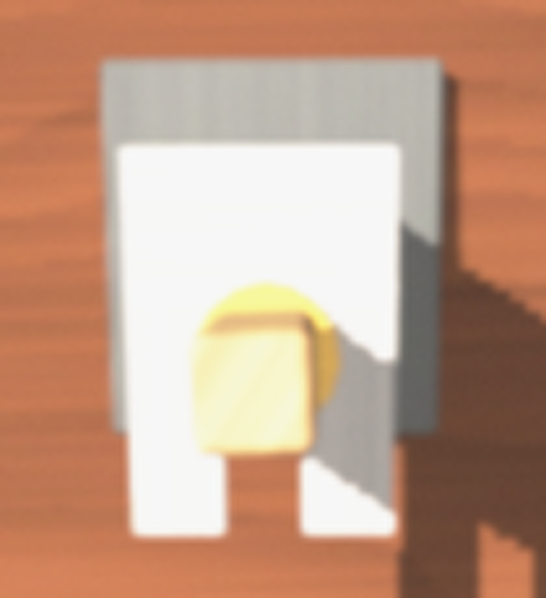

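The crop shows the handle's top face with corners near (194,332), (308,328), (314,450), (203,453). The fork corners are (117,143), (401,143), (396,536), (133,536), and the slot spans x 227–301 at its mouth.

Run:
```python
from h import *
w=np.load("pics/w1.npz");c=dict(camera_matrix=w["K"],distortion=w["d"],cam_to_world=w["T"])
f=lambda L:(np.array(L)+.5)/5.2-.5+[195,75]
H=on_z(c,f([(194,332),(308,328),(314,450),(203,453)]),.173)*1000
F=on_z(c,f([(117,143),(401,143),(396,536),(133,536)]),.1)*1000
S=on_z(c,f([(227,536),(301,536)]),.1)*1000
for n,X in(("H",H),("F",F),("S",S)):
    print(n,X[:,:2].round(1).tolist(),X.mean(0)[:2].round(1))
for X in(H,F):
    print("sizes",[round(np.linalg.norm(X[i]-X[(i+1)%4]),1) for i in range(4)],"yaw",[np.degrees(np.arctan2(*(X[a]-X[b])[[1,0]])).round(1) for a,b in((0,3),(1,2))])
print("collar",on_z(c,f([(267,356)]),.108)*1000)
t=np.load("pics/top0.npy")
```

```text
H [[523.6, -221.1], [523.6, -242.7], [500.4, -243.0], [500.4, -221.6]] [ 512.  -232.1]
F [[561.4, -198.8], [559.3, -264.7], [465.6, -261.9], [467.6, -196.5]] [ 513.5 -230.5]
S [[466.9, -219.9], [466.3, -238.3]] [ 466.6 -229.1]
sizes [np.float64(21.5), np.float64(23.3), np.float64(21.4), np.float64(23.1)] yaw [np.float64(1.2), np.float64(0.9)]
sizes [np.float64(66.0), np.float64(93.7), np.float64(65.4), np.float64(93.8)] yaw [np.float64(-1.4), np.float64(-1.7)]
collar [[ 511.84398378 -231.98708558  108.        ]]
```

Emit:
jog_arm --pt "0.015 -0.007 0.015 0" --pt "0.03 -0.0148 0.04 0" --pt "0.03 -0.0148 0.06 0" --pt "0.03 -0.0148 0.06 0" --pt "0.03 -0.0148 0.06 0"

```text
time: 1.57
tool_pos: [0.5102, -0.2331, 0.2396]
tool_rot: [-0.001, 1.0, -0.019, -0.002]
contact_force: [0.3, -0.1, 0.4]
gripper_width: 1.005
```

Run:
```python
from h import *
print(manip.state()["tool_pos"],manip.state()["tool_rot"])
c=cams.get_calibration("wrist");im=cams.grab_frame("wrist");s=manip.state();print(s["tool_pos"])
np.savez("pics/w2.npz",im=im,K=c["camera_matrix"],d=c["distortion"],T=c["cam_to_world"])
p=proj(c,[[.512,-.2315,.173]])[0].astype(int);print(p)
cv2.imwrite("pics/w2.png",cv2.resize(im[100:300,100:400],None,fx=2.5,fy=2.5,interpolation=2)[:,:,::-1])
```

```text
[ 0.51024514 -0.2331462   0.2396124 ] [-7.87334034e-04  9.99826430e-01 -1.85389567e-02 -1.67218412e-03]
[ 0.51104573 -0.23351434  0.24152053]
[254 194]
```

View pics/w2.png

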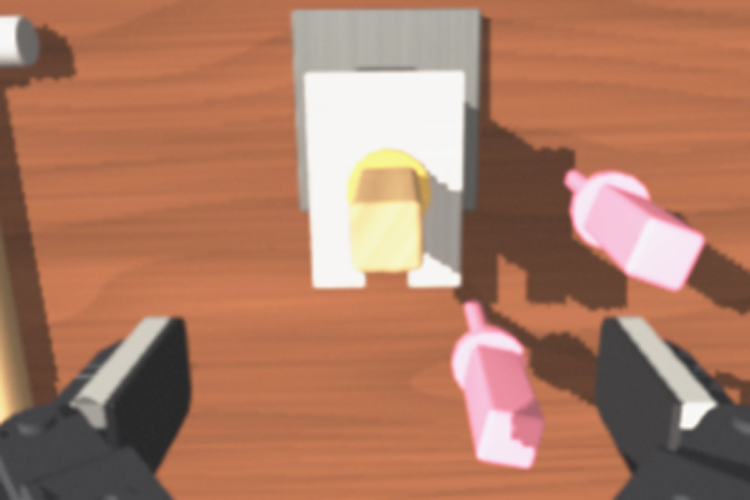

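Handle top centre reads (254.4,193.3) in the full frame against a predicted (254,194), so I'm descending with a 2 mm correction. Pinks are clear of the fingers.

Emit:
jog_arm --pt "0.001 -0.002 0.02 0" --pt "0.001 -0.002 0.05 0" --pt "0.001 -0.002 0.08 0" --pt "0.001 -0.002 0.105 0" --pt "0.001 -0.002 0.117 0"

```text
time: 2.03
tool_pos: [0.5115, -0.2307, 0.1226]
tool_rot: [-0.0, 1.0, -0.018, -0.001]
contact_force: [-0.3, -0.3, -0.8]
gripper_width: 0.998
```

Emit:
jog_arm --pt "0 0 0 0" --pt "0 0 0 0" --pt "0 0 0 0" --pt "0 0 0 0" --pt "0 0 0 0" --fingers 0

```text
time: 2.45
tool_pos: [0.5139, -0.231, 0.1265]
tool_rot: [0.001, 1.0, -0.018, 0.002]
contact_force: [0.0, 1.0, -0.1]
gripper_width: 0.299
```

Emit:
jog_arm --pt "0 0 0 0" --pt "0 0 0 0" --pt "0 0 0 0" --pt "0 0 0 0" --pt "0 0 0 0"

```text
time: 2.87
tool_pos: [0.514, -0.2311, 0.1266]
tool_rot: [0.001, 1.0, -0.017, 0.002]
contact_force: [-0.0, -0.3, 6.1]
gripper_width: 0.275
```

Emit:
jog_arm --pt "0 0 -0.005 0" --pt "0 0 -0.02 0" --pt "0 0 -0.045 0" --pt "0 0 -0.07 0" --pt "0 0 -0.09 0"

```text
time: 3.28
tool_pos: [0.5127, -0.2302, 0.2157]
tool_rot: [0.0, 1.0, -0.017, 0.0]
contact_force: [0.9, -0.4, -1.7]
gripper_width: 0.272
```

Emit:
jog_arm --pt "0 0 -0.01 0" --pt "0 0 -0.01 0" --pt "0 0 -0.01 0"

```text
time: 3.53
tool_pos: [0.5126, -0.2301, 0.2238]
tool_rot: [-0.0, 1.0, -0.017, -0.0]
contact_force: [-0.5, 0.5, -1.9]
gripper_width: 0.277
```

Run:
```python
from h import *
print(manip.state())
c=cams.get_calibration("wrist");im=cams.grab_frame("wrist");s=manip.state()
np.savez("pics/w3.npz",im=im,K=c["camera_matrix"],d=c["distortion"],T=c["cam_to_world"],p=s["tool_pos"],q=s["tool_rot"])
print(s["tool_pos"],s["contact_force"])
cv2.imwrite("pics/w3.png",im[:,:,::-1])
```

```text
{'time': 3.5333, 'joint_pos': array([-5.54435380e-01, -9.25805115e-02,  1.76867679e+00,  4.28848769e-05,
        1.46567848e+00,  1.05129142e+00]), 'joint_vel': array([-0.00103793,  0.02113855,  0.03361047,  0.0003044 ,  0.00124271,
        0.00026484]), 'joint_efforts': array([ 1.88874803e-02, -3.49297786e+01, -3.90977848e+01, -1.62768620e-04,
       -1.09611693e-02, -1.19591530e-05]), 'tool_pos': array([ 0.51262355, -0.23014125,  0.22380019]), 'tool_rot': array([-6.48977971e-05,  9.99847443e-01, -1.74665994e-02, -6.73275032e-05]), 'contact_force': array([-0.51584212,  0.49476308, -1.94716381]), 'ft_torque': array([-0.05686098,  0.0464709 ,  0.00086913]), 'gripper_width': 0.277203847200895}
[ 0.51206646 -0.2298723   0.2225297 ] [-1.02111243  0.1018833  -1.64195611]
```

View pics/w3.png

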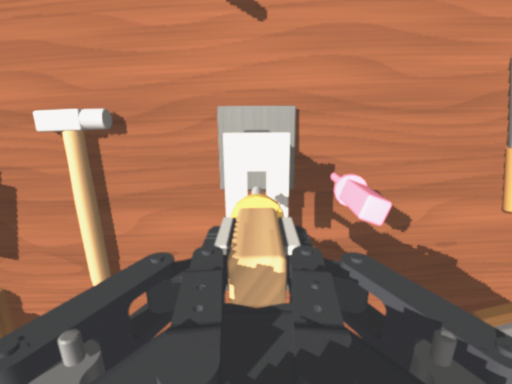

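The burnisher is gripped, collar at (257,205), and the steel shank tip is visible just above it at about (256,190) over the slot.

Run:
```python
from h import *
w=np.load("pics/w3.npz");im=w["im"];c=dict(camera_matrix=w["K"],distortion=w["d"],cam_to_world=w["T"]);p=w["p"]
print(c["cam_to_world"].round(4))
for dx in(0,-.002): print(proj(c,[p+[dx,0,-.0966],p+[dx+.005,0,-.0916],p+[dx,-.005,-.0916],p+[dx,.005,-.0916],p+[dx+.018,0,-.0236-.003],p+[dx+.018,0,-.0266+.008]]).round(1).tolist())
cv2.imwrite("pics/c4.png",cv2.resize(im[150:260,210:305],None,fx=5,fy=5,interpolation=2)[:,:,::-1])
g=cv2.cvtColor(im,cv2.COLOR_RGB2GRAY)
for y in range(182,204):print(y,*g[y,246:268])
```

```text
[[-0.0347  0.9654  0.2585  0.5774]
 [-0.9994 -0.0338 -0.0078 -0.2324]
 [ 0.0013 -0.2586  0.966   0.3661]
 [ 0.      0.      0.      1.    ]]
[[256.3, 187.4], [256.1, 183.4], [261.9, 188.6], [250.7, 189.0], [255.3, 189.0], [255.2, 192.4]]
[[256.4, 189.5], [256.2, 185.6], [262.0, 190.8], [250.8, 191.2], [255.4, 191.9], [255.3, 195.5]]
182 238 206 173 165 165 167 169 171 169 168 169 170 170 169 168 168 168 169 170 186 227 243
183 238 205 172 163 165 168 169 170 169 168 169 170 169 169 168 168 167 168 171 187 226 243
184 238 206 173 165 165 167 169 169 168 168 168 170 170 168 167 168 168 168 170 186 227 243
185 238 206 172 164 165 166 169 170 171 172 172 171 169 168 166 167 167 168 170 187 227 243
186 239 207 172 164 165 166 169 176 184 190 187 178 168 162 163 165 167 168 170 188 228 243
187 239 209 172 163 164 165 174 196 211 213 204 187 168 154 152 159 165 167 168 186 227 243
188 239 205 164 152 154 161 185 219 226 220 207 187 166 146 137 143 150 153 155 176 225 243
189 239 197 143 128 131 153 197 225 227 220 206 187 166 143 127 122 121 121 121 151 219 242
190 238 193 130 109 115 157 2
[... 558 characters left out ...]
 218 221 221 220 214 209 200 190 183 178 169 164 167 177
197 220 218 219 221 224 225 227 229 231 233 233 232 230 228 225 220 216 211 201 192 179 171
198 228 229 230 231 233 234 234 235 235 235 235 235 234 234 234 233 232 230 228 224 219 212
199 234 235 235 235 235 235 235 235 235 235 235 235 235 235 235 235 235 234 234 234 233 232
200 235 235 235 235 235 235 235 235 235 235 235 235 235 235 235 235 235 235 235 235 235 235
201 235 235 235 235 235 235 235 235 235 235 235 235 235 235 235 235 235 235 235 235 235 235
202 235 235 235 235 235 235 235 235 235 235 235 235 235 235 235 235 235 235 235 235 235 235
203 235 235 235 235 235 235 235 235 235 235 235 235 235 235 235 235 235 235 235 235 235 235
```

View pics/c4.png

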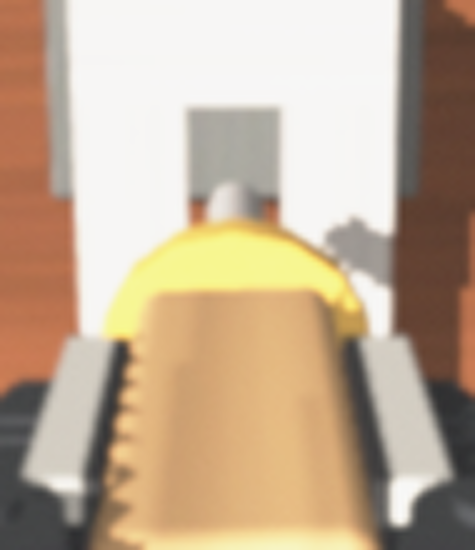

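Emit:
jog_arm --pt "-0.006 -0.022 -0.01 0" --pt "-0.016 -0.057 -0.02 0" --pt "-0.027 -0.096 -0.02 0" --pt "-0.038 -0.135 -0.02 0" --pt "-0.05 -0.174 -0.02 0"

```text
time: 4.0
tool_pos: [0.4673, -0.0531, 0.2418]
tool_rot: [-0.001, 1.0, -0.018, -0.002]
contact_force: [1.1, -0.9, -1.1]
gripper_width: 0.276
```

Emit:
jog_arm --pt "-0.011 -0.038 0 0" --pt "-0.022 -0.076 0 0" --pt "-0.033 -0.114 0 0" --pt "-0.044 -0.15 0 0" --pt "-0.054 -0.182 0 0"

```text
time: 4.42
tool_pos: [0.4193, 0.131, 0.2418]
tool_rot: [0.0, 1.0, -0.017, -0.002]
contact_force: [1.2, 0.1, -0.7]
gripper_width: 0.277
```

Emit:
jog_arm --pt "-0.009 -0.031 0.005 4" --pt "-0.017 -0.056 0.015 8" --pt "-0.023 -0.076 0.02 12.5" --pt "-0.023 -0.076 0.02 12.5" --pt "-0.023 -0.076 0.02 12.5"

```text
time: 4.83
tool_pos: [0.3995, 0.2061, 0.2217]
tool_rot: [0.001, 0.992, -0.125, -0.002]
contact_force: [0.3, 0.5, -0.9]
gripper_width: 0.271
```

```bash
cat > snap.py <<'E'
from h import *
import sys
def snap(n):
    c=cams.get_calibration("wrist");a=manip.state();im=cams.grab_frame("wrist");s=manip.state()
    np.savez(f"pics/{n}.npz",im=im,K=c["camera_matrix"],d=c["distortion"],T=c["cam_to_world"],p=s["tool_pos"],q=s["tool_rot"])
    print(s["time"],a["tool_pos"],s["tool_pos"],s["tool_rot"],s["contact_force"]);return im,c,s
E
python3 - <<'E'
from snap import *
im,c,s=snap("w5");cv2.imwrite("pics/w5.png",im[:,:,::-1])
E
```

```text
4.8833 [0.39948928 0.20613779 0.2216837 ] [0.40016568 0.20557339 0.22249187] [ 9.08215912e-04  9.92115928e-01 -1.25313574e-01 -1.29146774e-03] [ 0.45108543 -0.18515529 -1.42841567]
```

View pics/w5.png

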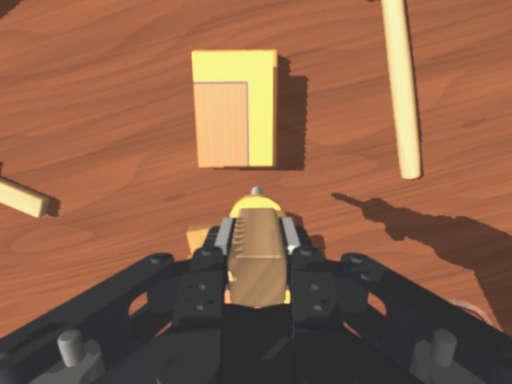

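Wrist view: the small plate spans (193,51)–(277,166). The seam's long leg runs along column ~248, its short leg along row ~82, and the tip is at about (257,188).

Run:
```python
from h import *
w=np.load("pics/w5.npz");im=w["im"];c=dict(camera_matrix=w["K"],distortion=w["d"],cam_to_world=w["T"])
print(c["cam_to_world"].round(4).tolist())
# colour transitions: hue copper->brass with dark seam; use blurred-valley of V/green
g=im[:,:,1].astype(float)
def val(v,x0):  # valley centroid relative to the two-sided level
    i=np.argmin(v[2:-2]-0)+2
    return i
L=[];S=[]
for y in range(90,158):
    v=im[y,240:256].sum(1).astype(float);base=np.minimum(np.interp(range(16),[0,15],[v[:4].mean(),v[-4:].mean()]),999)
    i=np.argmin(v);k=slice(max(i-2,0),i+3);d=np.clip(base[k]-v[k],0,None);L.append((240+(np.arange(16)[k]*d).sum()/d.sum(),y))
for x in range(203,243):
    v=im[74:91,x].sum(1).astype(float);i=np.argmin(v);base=np.interp(range(17),[0,16],[v[:4].mean(),v[-4:].mean()]);k=slice(max(i-2,0),i+3);d=np.clip(base[k]-v[k],0,None);S.append((x,74+(np.arange(17)[k]*d).sum()/d.sum()))
print(im[120,240:256].tolist());print(im[76:90,220].tolist())
def line(P):
    X=on_z(c,P,.056)[:,:2]*1000;vx,vy,x0,y0=cv2.fitLine(X.astype(np.float32),cv2.DIST_HUBER,0,.01,.01).ravel()
    r=(X-[x0,y0])@[-vy,vx];print("line pt",x0,y0,"ang",np.degrees(np.arctan2(vy,vx)),"res",r.std());return np.array([x0,y0]),np.array([vx,vy])
pl,dl=line(L);ps,ds=line(S)
t=np.linalg.solve(np.c_[dl,-ds],ps-pl);K=pl+t[0]*dl;print("corner",K)
h=cv2.cvtColor(im,cv2.COLOR_RGB2HSV);m=cv2.inRange(h,(8,80,200),(35,255,255))
for y in(60,70,100,130):
    q=np.where(m[y,150:320])[0]+150;e=on_z(c,[(q[0]-.5,y),(q[-1]+.5,y)],.056)*1000;print("row",y,q[[0,-1]],e[:,:2].round(1).tolist(),np.linalg.norm(e[0]-e[1]))
for x in(210,240,260):
    q=np.where(m[35:185,x])[0]+35;e=on_z(c,[(x,q[0]-.5),(x,q[-1]+.5)],.056)*1000;print("col",x,q[[0,-1]],e[:,:2].round(1).tolist(),np.linalg.norm(e[0]-e[1]))
```

```text
[[-0.247, 0.935, 0.2545, 0.4629], [-0.969, -0.2394, -0.0606, 0.1904], [0.0042, -0.2616, 0.9652, 0.3638], [0.0, 0.0, 0.0, 1.0]]
[[247, 198, 136], [247, 194, 134], [247, 193, 133], [247, 195, 134], [247, 197, 136], [247, 194, 139], [241, 180, 145], [201, 169, 149], [222, 196, 147], [246, 231, 141], [247, 242, 136], [247, 243, 135], [247, 244, 137], [247, 244, 137], [247, 244, 137], [247, 245, 138]]
[[247, 245, 138], [247, 244, 137], [247, 244, 136], [247, 243, 137], [247, 236, 140], [232, 208, 148], [189, 172, 150], [218, 169, 147], [246, 187, 141], [247, 197, 139], [247, 201, 139], [247, 200, 138], [247, 200, 138], [247, 199, 137]]
line pt 446.7245 204.53462 ang -13.969749 res 0.07214263645131855
line pt 501.78726 216.62979 ang 76.10923 res 0.03107956509551334
corner [495.77823 192.33165]
row 60 [191 276] [[531.8, 243.3], [509.4, 156.0]] 90.13520168109436
row 70 [192 273] [[522.1, 245.2], [500.5, 161.3]] 86.61301187335934
row 100 [194 272] [[492.4, 252.3], [471.2, 169.5]] 85.49864303943535
row 130 [196 272] [[461.3, 259.8], [440.1, 177.0]] 85.51522496046606
col 210 [ 50 166] [[536.4, 220.6], [417.8, 256.1]] 123.83222845238544
col 240 [ 50 165] [[528.6, 190.4], [410.4, 222.4]] 122.52190797743428
col 260 [ 49 165] [[524.4, 170.0], [404.7, 200.2]] 123.4944127506712
```

Emit:
jog_arm --pt "0.009 -0.005 0.01 -0.4" --pt "0.0173 -0.0101 0.025 -0.4" --pt "0.0173 -0.0101 0.045 -0.4" --pt "0.0173 -0.0101 0.056 -0.4" --pt "0.0173 -0.0101 0.06 -0.4"

```text
time: 5.3
tool_pos: [0.4191, 0.2099, 0.1614]
tool_rot: [0.001, 0.992, -0.123, -0.002]
contact_force: [0.0, 0.3, -1.3]
gripper_width: 0.274
```

Emit:
jog_arm --pt "0 0 0 0" --pt "0 0 0 0" --pt "0 0 0 0"

```text
time: 5.55
tool_pos: [0.4209, 0.2113, 0.1655]
tool_rot: [-0.0, 0.992, -0.123, 0.001]
contact_force: [0.1, 0.7, -0.9]
gripper_width: 0.277
```

Run:
```python
from snap import *
im,c,s=snap("w6");cv2.imwrite("pics/w6.png",cv2.resize(im[20:220,150:350],None,fx=3,fy=3,interpolation=2)[:,:,::-1])
print(on_z(c,[(256.2,192.)],.071)*1000)
print(proj(c,[[.4162,.2121,.056],[.4958,.1923,.056]]))
```

```text
5.6 [0.42092539 0.21133077 0.1655079 ] [0.42095404 0.21144262 0.16561007] [-5.10214522e-04  9.92427476e-01 -1.22825978e-01  1.10596306e-03] [-0.34548303 -0.0356091  -1.07889728]
[[417.42400828 212.60641555  71.        ]]
[[257.05777867 188.73385304]
 [256.85075748  99.36334122]]
```

View pics/w6.png

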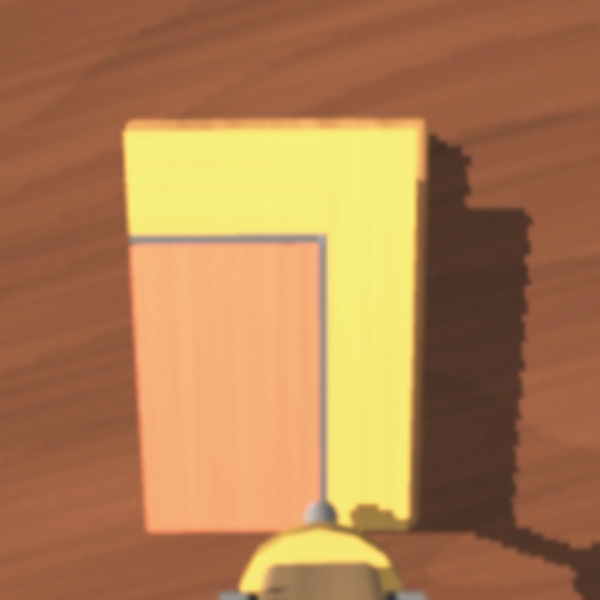

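Tip at crop (320,510) hovers right beside the long leg's outer end at crop x≈323. I'll re-measure seam and tip in this settled view.

```bash
cat > seam.py <<'E'
from h import *
def seam(im,c,long_rows,short_cols,xc,yc,z=.056):
    L=[];S=[]
    v0=im.sum(2).astype(float)
    def cen(v,o):
        n=len(v);i=2+np.argmin(v[2:-2]);k=np.arange(i-2,i+3);b=np.interp(k,[0,n-1],[v[:3].mean(),v[-3:].mean()]);d=np.clip(b-v[k],0,None)
        return o+(k*d).sum()/d.sum()
    for y in long_rows:L.append((cen(v0[y,xc-8:xc+9],xc-8),y))
    for x in short_cols:S.append((x,cen(v0[yc-8:yc+9,x],yc-8)))
    o=[]
    for P in(L,S):
        X=on_z(c,P,z)[:,:2]*1000;vx,vy,x0,y0=cv2.fitLine(X.astype(np.float32),cv2.DIST_HUBER,0,.01,.01).ravel()
        print("ang",np.degrees(np.arctan2(vy,vx)).round(2),"res",np.std((X-[x0,y0])@[-vy,vx]).round(3));o+=[np.array([x0,y0]),np.array([vx,vy])]
    pl,dl,ps,ds=o;t=np.linalg.solve(np.c_[dl,-ds],ps-pl);K=pl+t[0]*dl
    print("corner",K.round(1),"s0",(K-82*dl*np.sign(dl[0])).round(1),"s6",(K+49*ds*np.sign(ds[1])).round(1));return L,S,K
E
python3 - <<'E'
from seam import *
w=np.load("pics/w6.npz");im=w["im"];c=dict(camera_matrix=w["K"],distortion=w["d"],cam_to_world=w["T"])
L,S,K=seam(im,c,range(108,178),range(200,250),257,99)
print(L[0],L[30],L[-1])
g=im.sum(2)//3
for y in range(182,200,2):print(y,*g[y,246:268])
print("tip tool offs:",on_z(c,[(256.2,192.)],w["p"][2]-.0916)*1000-w["p"]*1000)
print(np.array(c["cam_to_world"])[:3,3],w["p"])
E
```

```text
ang -13.98 res 0.028
ang 76.02 res 0.04
corner [495.8 192.3] s0 [416.3 212.1] s6 [507.7 239.8]
(np.float64(256.90074257425744), 108) (np.float64(257.0027075812274), 138) (np.float64(257.0638211382114), 177)
182 178 178 179 179 178 178 178 179 179 178 168 145 155 189 198 199 199 199 200 199 200 200
184 178 178 178 179 177 177 178 179 179 178 168 146 155 190 198 199 200 200 200 200 200 200
186 178 178 179 179 178 178 179 181 183 181 166 141 144 178 194 198 200 200 200 200 200 200
188 178 178 178 178 178 180 188 197 190 170 151 132 118 117 142 179 196 199 200 200 198 195
190 177 178 179 179 180 189 196 194 180 165 149 132 114 100 98 124 173 195 199 196 181 152
192 177 178 179 179 183 192 196 190 178 163 147 132 115 103 96 106 151 188 198 196 177 139
194 176 176 175 175 173 176 172 162 150 139 133 127 121 113 108 110 137 169 184 186 182 159
196 163 160 157 155 153 150 149 153 159 165 167 162 155 144 132 120 115 113 110 111 111 106
198 178 180 183 187 191 192 195 196 197 197 197 196 196 195 194 192 190 186 180 173 166 155
tip tool offs: [[ -2.69060004   0.94559457 -91.6       ]]
[0.48352104 0.19542527 0.3080129 ] [0.42095404 0.21144262 0.16561007]
```

Emit:
jog_arm --pt "-0.0008 0.0004 0.002 0" --pt "-0.0018 0.0008 0.005 0" --pt "-0.0018 0.0008 0.008 0" --pt "-0.0018 0.0008 0.01 0" --pt "-0.0018 0.0008 0.01 0"

```text
time: 6.02
tool_pos: [0.4178, 0.2109, 0.1534]
tool_rot: [0.0, 0.992, -0.123, -0.001]
contact_force: [-0.3, -0.3, -0.5]
gripper_width: 0.275
```

Emit:
jog_arm --pt "0 0 0 0" --pt "0 0 0 0" --pt "0 0 0 0"

```text
time: 6.27
tool_pos: [0.4184, 0.211, 0.1543]
tool_rot: [-0.0, 0.992, -0.123, 0.0]
contact_force: [-1.0, -0.2, -1.0]
gripper_width: 0.272
```

```bash
cat > tip.py <<'E'
from snap import *
def tip(n):
    im,c,s=snap(n);p=s["tool_pos"]
    q=s["tool_rot"];from scipy.spatial.transform import Rotation as R
    M=R.from_quat(q[[1,2,3,0]]).as_matrix();t=on_z(c,[(256.2,192.)],p[2]-.0916)[0]
    a=np.radians(-13.98);K=np.array([.4958,.1923]);d=t[:2]-K;u=np.array([np.cos(a),np.sin(a)]);v=np.array([-np.sin(a),np.cos(a)])
    print("tip z",(p[2]-.0966).round(4),"along long from corner mm",(d@u*1000).round(2),"perp(+y plate)",(d@v*1000).round(2),"alt perp from TCP", ((p[:2]+M[:2,0]*-.0028+M[:2,1]*-.00025-K)@v*1000).round(2),"yaw",2*np.degrees(np.arctan2(q[2],q[1])).round(2),"F",s["contact_force"].round(1),"ax",M[:,2].round(4))
    return im,c,s
E
python3 -c "
from tip import *
tip('w7')"
```

```text
6.3167 [0.41835903 0.21102789 0.15429522] [0.41838737 0.21103415 0.15432014] [-5.35049443e-05  9.92435159e-01 -1.22769872e-01  1.03877510e-04] [ 0.61012954 -0.12516683 -1.1019964 ]
tip z 0.0577 along long from corner mm -82.69 perp(+y plate) -0.22 alt perp from TCP -0.27 yaw -14.1 F [ 0.6 -0.1 -1.1] ax [ 2.e-04  1.e-04 -1.e+00]
```

Emit:
jog_arm --pt "0.0005 -0.0002 0.0015 0" --pt "0.0005 -0.0002 0.0025 0" --pt "0.0005 -0.0002 0.0035 0" --pt "0.0005 -0.0002 0.0035 0" --pt "0.0005 -0.0002 0.0035 0"

```text
time: 6.73
tool_pos: [0.4191, 0.2112, 0.1511]
tool_rot: [-0.0, 0.992, -0.123, 0.0]
contact_force: [1.0, -0.2, 0.5]
gripper_width: 0.275
```

```bash
python3 -c "
from tip import *
tip('w8')"
```

```text
6.7833 [0.41909316 0.21115708 0.15105419] [0.41907516 0.2111541  0.15104974] [-1.51868101e-04  9.92434392e-01 -1.22775573e-01  3.35384014e-04] [-0.28339554 -0.15948124  0.58034765]
tip z 0.0544 along long from corner mm -81.99 perp(+y plate) 0.08 alt perp from TCP 0.02 yaw -14.1 F [-0.3 -0.2  0.6] ax [ 7.e-04  2.e-04 -1.e+00]
```

Emit:
jog_arm --pt "0.0012 0 0.0002 0" --pt "0.0028 0 0.0004 0" --pt "0.0045 0 0.0006 0" --pt "0.0062 0 0.0008 0" --pt "0.0078 0 0.0008 0"

```text
time: 7.2
tool_pos: [0.4264, 0.2092, 0.1498]
tool_rot: [0.0, 0.992, -0.123, -0.0]
contact_force: [-2.1, 0.7, 1.6]
gripper_width: 0.276
```

Emit:
jog_arm --pt "0.0017 0 0 0" --pt "0.0033 0 0 0" --pt "0.005 0 0 0" --pt "0.0067 0 0 0" --pt "0.0083 0 0 0"

```text
time: 7.62
tool_pos: [0.4346, 0.2071, 0.1499]
tool_rot: [-0.0, 0.992, -0.123, -0.0]
contact_force: [-2.0, -0.1, 1.9]
gripper_width: 0.275
```

```bash
python3 -c "
from tip import *
tip('w9')"
```

```text
7.6667 [0.43457502 0.20710832 0.14989234] [0.43495293 0.20701386 0.14997165] [ 1.65570010e-06  9.92424134e-01 -1.22858586e-01  3.24856391e-04] [-1.1032547   0.59299175  1.4797491 ]
tip z 0.0534 along long from corner mm -65.99 perp(+y plate) -0.13 alt perp from TCP -0.17 yaw -14.12 F [-1.1  0.6  1.5] ax [ 6.e-04 -1.e-04 -1.e+00]
```

Emit:
jog_arm --pt "0.0017 0 0 0" --pt "0.0033 -0.0001 0 0" --pt "0.005 -0.0001 0 0" --pt "0.0067 -0.0002 0 0" --pt "0.0083 -0.0002 0 0"

```text
time: 8.08
tool_pos: [0.4426, 0.2053, 0.1499]
tool_rot: [-0.0, 0.992, -0.123, -0.0]
contact_force: [-1.8, 0.6, 2.1]
gripper_width: 0.274
```

Emit:
jog_arm --pt "0.0017 0 0 0" --pt "0.0033 0 0 0" --pt "0.005 0 0 0" --pt "0.0067 0 0 0" --pt "0.0083 0 0 0"

```text
time: 8.5
tool_pos: [0.4507, 0.2032, 0.1499]
tool_rot: [0.0, 0.992, -0.123, -0.0]
contact_force: [-1.6, -0.2, 1.7]
gripper_width: 0.27
```

Emit:
jog_arm --pt "0.0017 0 0 0" --pt "0.0033 0 0 0" --pt "0.005 0 0 0" --pt "0.0067 0 0 0" --pt "0.0083 0 0 0"

```text
time: 8.92
tool_pos: [0.4588, 0.2012, 0.1499]
tool_rot: [0.0, 0.992, -0.123, 0.0]
contact_force: [-1.3, -0.1, 2.7]
gripper_width: 0.274
```

```bash
python3 -c "
from tip import *
im,c,s=tip('w10')
cv2.imwrite('pics/w10.png',cv2.resize(im[60:220,170:330],None,fx=3.7,fy=3.7,interpolation=2)[:,:,::-1])"
```

```text
8.9667 [0.45879465 0.20123134 0.14990299] [0.45917048 0.20116103 0.15000571] [-2.77369959e-06  9.92430002e-01 -1.22810991e-01  3.89734081e-04] [ 0.2175069  -0.13554002  1.22404532]
tip z 0.0534 along long from corner mm -41.08 perp(+y plate) 0.01 alt perp from TCP 0.01 yaw -14.1 F [ 0.2 -0.1  1.2] ax [ 8.e-04 -1.e-04 -1.e+00]
```

View pics/w10.png

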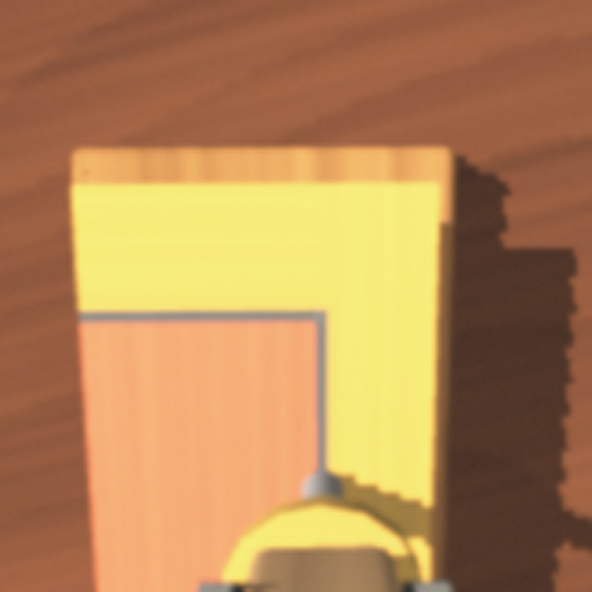

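The ball tip is centred on the seam, at crop (321,485) against the seam at x≈321. Continuing.

Emit:
jog_arm --pt "0.0017 0 0 0" --pt "0.0033 0 0 0" --pt "0.005 0 0 0" --pt "0.0067 0 0 0" --pt "0.0083 0 0 0"

```text
time: 9.38
tool_pos: [0.4668, 0.1992, 0.1499]
tool_rot: [0.0, 0.992, -0.123, -0.0]
contact_force: [-1.4, 0.3, 1.5]
gripper_width: 0.277
```

Emit:
jog_arm --pt "0.0017 0 0 0" --pt "0.0033 0 0 0" --pt "0.005 0 0 0" --pt "0.0067 0 0 0" --pt "0.0083 0 0 0"

```text
time: 9.8
tool_pos: [0.4749, 0.1972, 0.1499]
tool_rot: [0.0, 0.992, -0.123, -0.0]
contact_force: [-1.3, 0.2, 1.4]
gripper_width: 0.273
```

Emit:
jog_arm --pt "0.0017 0 0 0" --pt "0.0033 0 0 0" --pt "0.005 0 0 0" --pt "0.0067 0 0 0" --pt "0.0083 0 0 0"

```text
time: 10.22
tool_pos: [0.4829, 0.1952, 0.1499]
tool_rot: [0.0, 0.992, -0.123, 0.0]
contact_force: [-1.8, 1.0, 1.9]
gripper_width: 0.275
```

Emit:
jog_arm --pt "0.0017 0 0 0" --pt "0.0033 0 0 0" --pt "0.005 0 0 0" --pt "0.0067 0 0 0" --pt "0.0083 0 0 0"

```text
time: 10.63
tool_pos: [0.491, 0.1931, 0.1499]
tool_rot: [0.0, 0.992, -0.123, -0.0]
contact_force: [-1.9, 1.0, 1.2]
gripper_width: 0.274
```

```bash
python3 -c "
from tip import *
im,c,s=tip('w11')
g=im.sum(2)//3
for y in range(174,196,3):print(y,*g[y,246:268])"
```

```text
10.6833 [0.49098587 0.19312256 0.14987689] [0.49134399 0.19305669 0.14995307] [-1.60780477e-05  9.92427066e-01 -1.22834826e-01  3.53073489e-04] [-0.09403093  0.55497498  1.45256019]
tip z 0.0534 along long from corner mm -7.9 perp(+y plate) -0.06 alt perp from TCP -0.09 yaw -14.12 F [-0.1  0.6  1.5] ax [ 7.e-04 -1.e-04 -1.e+00]
174 203 203 203 204 204 204 203 204 203 203 203 203 202 202 202 202 203 204 204 204 204 205
177 202 202 202 202 202 202 202 202 202 202 202 203 202 202 202 202 203 204 204 203 203 204
180 193 193 193 194 194 193 194 194 195 199 199 199 200 202 202 202 203 204 204 204 204 204
183 167 166 166 165 164 165 166 167 168 165 159 168 195 201 202 202 203 204 203 204 204 204
186 183 183 183 181 179 180 182 183 180 169 152 158 185 195 199 201 203 204 204 204 204 204
189 183 183 183 180 181 187 196 199 189 172 154 136 119 108 112 129 144 151 156 169 180 183
192 183 184 182 180 184 197 204 198 186 170 153 137 119 105 99 97 107 117 123 124 125 125
195 180 178 174 170 165 162 157 152 148 145 141 137 131 124 119 115 111 111 112 114 112 112
```

Then 7.9 mm to the corner, a short settle, and the turn along tool −y.

Emit:
jog_arm --pt "0.0017 0 0 0" --pt "0.0033 0 0 0" --pt "0.005 0 0 0" --pt "0.0066 0 0 0" --pt "0.0078 0 0 0"

```text
time: 11.1
tool_pos: [0.4985, 0.1912, 0.1499]
tool_rot: [0.0, 0.992, -0.123, -0.0]
contact_force: [-1.3, 0.9, 2.0]
gripper_width: 0.273
```

Emit:
jog_arm --pt "0 0 0 0" --pt "0 0 0 0"

```text
time: 11.27
tool_pos: [0.4988, 0.1912, 0.1501]
tool_rot: [0.0, 0.992, -0.123, 0.001]
contact_force: [-0.5, -0.4, 2.1]
gripper_width: 0.275
```

```bash
python3 -c "
from tip import *
im,c,s=tip('w12')"
```

```text
11.3167 [0.49881854 0.19119011 0.15005175] [0.49877409 0.19120752 0.15007177] [ 3.00369677e-06  9.92432650e-01 -1.22789066e-01  5.30300205e-04] [0.02599114 0.32250672 1.4426625 ]
tip z 0.0535 along long from corner mm 0.24 perp(+y plate) -0.05 alt perp from TCP -0.09 yaw -14.1 F [0.  0.3 1.4] ax [ 1.1e-03 -1.0e-04 -1.0e+00]
```

Emit:
jog_arm --pt "0 -0.0014 0 0" --pt "-0.0001 -0.003 0 0" --pt "-0.0002 -0.0047 0 0" --pt "-0.0002 -0.0064 0 0" --pt "-0.0002 -0.008 0 0"

```text
time: 11.73
tool_pos: [0.5002, 0.1991, 0.1499]
tool_rot: [0.0, 0.992, -0.123, 0.0]
contact_force: [0.4, -1.5, 1.5]
gripper_width: 0.275
```

Emit:
jog_arm --pt "0 -0.0017 0 0" --pt "0 -0.0033 0 0" --pt "0 -0.005 0 0" --pt "0 -0.0067 0 0" --pt "0 -0.0083 0 0"

```text
time: 12.15
tool_pos: [0.5022, 0.2073, 0.1499]
tool_rot: [0.0, 0.992, -0.123, -0.0]
contact_force: [-0.9, -1.7, 2.0]
gripper_width: 0.273
```

```bash
python3 -c "
from tip import *
im,c,s=tip('w13')"
```

```text
12.2 [0.5021848  0.20731158 0.14988558] [0.50227799 0.20772368 0.14990486] [-3.98417562e-04  9.92442561e-01 -1.22709429e-01  3.76664908e-05] [-0.00593657 -0.28612984  2.50772826]
tip z 0.0533 along long from corner mm -0.48 perp(+y plate) 16.4 alt perp from TCP 16.79 yaw -14.1 F [-0.  -0.3  2.5] ax [ 2.e-04  8.e-04 -1.e+00]
```

Emit:
jog_arm --pt "0.0001 -0.0017 0 0" --pt "0.0002 -0.0033 0 0" --pt "0.0003 -0.005 0 0" --pt "0.0003 -0.0067 0 0" --pt "0.0003 -0.0083 0 0"

```text
time: 12.62
tool_pos: [0.5045, 0.2152, 0.1499]
tool_rot: [0.0, 0.992, -0.123, -0.0]
contact_force: [-0.6, -1.6, 1.6]
gripper_width: 0.271
```

Emit:
jog_arm --pt "0 -0.0017 0 0" --pt "0 -0.0033 0 0" --pt "0 -0.005 0 0" --pt "0 -0.0067 0 0" --pt "0 -0.0083 0 0"

```text
time: 13.03
tool_pos: [0.5065, 0.2233, 0.1498]
tool_rot: [0.0, 0.992, -0.123, -0.0]
contact_force: [-0.1, -1.4, 1.7]
gripper_width: 0.273
```

```bash
python3 -c "
from tip import *
im,c,s=tip('w14')"
```

```text
13.0833 [0.50651724 0.22334906 0.14984046] [0.50668021 0.2237349  0.14996938] [-4.53178904e-04  9.92436282e-01 -1.22759913e-01  1.54377645e-04] [-0.46358156  0.27368218  1.40253342]
tip z 0.0534 along long from corner mm -0.11 perp(+y plate) 33.01 alt perp from TCP 33.39 yaw -14.1 F [-0.5  0.3  1.4] ax [ 4.e-04  9.e-04 -1.e+00]
```

Emit:
jog_arm --pt "0 -0.0017 0 0" --pt "0 -0.0033 0 0" --pt "0 -0.005 0 0" --pt "0 -0.0067 0 0" --pt "0 -0.0083 0 0"

```text
time: 13.5
tool_pos: [0.5085, 0.2313, 0.1499]
tool_rot: [0.0, 0.992, -0.123, -0.0]
contact_force: [-0.5, -1.8, 1.5]
gripper_width: 0.273
```

Emit:
jog_arm --pt "0 -0.0017 0 0" --pt "0 -0.0033 0 0" --pt "0 -0.005 0 0" --pt "0 -0.0066 0 0" --pt "0 -0.0074 0 0"

```text
time: 13.92
tool_pos: [0.5104, 0.2387, 0.1499]
tool_rot: [-0.0, 0.992, -0.123, 0.0]
contact_force: [-0.4, -2.2, 2.1]
gripper_width: 0.277
```

Emit:
jog_arm --pt "0 0 0 0" --pt "0 0 0 0"

```text
time: 14.08
tool_pos: [0.5104, 0.2387, 0.15]
tool_rot: [-0.0, 0.992, -0.123, 0.0]
contact_force: [-0.7, 0.1, 2.0]
gripper_width: 0.274
```

```bash
python3 -c "
from tip import *
im,c,s=tip('w15')"
```

```text
14.1333 [0.51043465 0.238741   0.1500024 ] [0.51041259 0.23869803 0.14996601] [-4.14215576e-04  9.92433872e-01 -1.22779589e-01  1.03240588e-04] [-0.33726631 -0.55978316  1.29999808]
tip z 0.0534 along long from corner mm -0.06 perp(+y plate) 48.96 alt perp from TCP 48.81 yaw -14.1 F [-0.3 -0.6  1.3] ax [ 3.e-04  8.e-04 -1.e+00]
```

Seam complete: tip at finish, 49 mm along the short leg. Lifting and going back.

Emit:
jog_arm --pt "0 0 -0.004 0" --pt "0 0 -0.015 0" --pt "0 0 -0.04 -2" --pt "0 0 -0.07 -7" --pt "0 0 -0.095 -12.4"

```text
time: 14.55
tool_pos: [0.5101, 0.2385, 0.2468]
tool_rot: [-0.0, 1.0, -0.013, 0.0]
contact_force: [0.2, 0.7, -0.7]
gripper_width: 0.271
```

Emit:
jog_arm --pt "0.001 0.022 0 0" --pt "0.003 0.06 0 0" --pt "0.005 0.1 0 0" --pt "0.006 0.14 0 0" --pt "0.008 0.18 0 0"

```text
time: 14.97
tool_pos: [0.5125, 0.057, 0.2456]
tool_rot: [-0.0, 1.0, -0.014, 0.0]
contact_force: [1.2, 0.4, -1.5]
gripper_width: 0.276
```

Emit:
jog_arm --pt "0.002 0.04 0 0" --pt "0.003 0.08 0 0" --pt "0.005 0.12 0 0" --pt "0.006 0.155 0 0" --pt "0.007 0.185 0 0"

```text
time: 15.38
tool_pos: [0.514, -0.1292, 0.2456]
tool_rot: [0.0, 1.0, -0.016, 0.0]
contact_force: [0.1, 0.0, -1.4]
gripper_width: 0.275
```

Emit:
jog_arm --pt "0.002 0.03 0 0" --pt "0.003 0.06 0 0" --pt "0.004 0.085 0 0" --pt "0.004 0.1 0 0" --pt "0.004 0.104 0 0"

```text
time: 15.8
tool_pos: [0.5151, -0.2329, 0.2451]
tool_rot: [0.0, 1.0, -0.016, -0.0]
contact_force: [-0.1, 0.1, -1.3]
gripper_width: 0.275
```

Emit:
jog_arm --pt "0 0 0 0" --pt "0 0 0 0" --pt "0 0 0 0"

```text
time: 16.05
tool_pos: [0.5155, -0.2296, 0.2449]
tool_rot: [-0.0, 1.0, -0.014, 0.0]
contact_force: [0.6, -0.4, -0.7]
gripper_width: 0.276
```

Emit:
jog_arm --pt "-0.0005 0.0012 0.006 0" --pt "-0.0005 0.0012 0.016 0" --pt "-0.0005 0.0012 0.026 0" --pt "-0.0005 0.0012 0.032 0" --pt "-0.0005 0.0012 0.034 0"

```text
time: 16.47
tool_pos: [0.5138, -0.2312, 0.2081]
tool_rot: [-0.001, 1.0, -0.015, -0.002]
contact_force: [-1.0, -0.1, -1.2]
gripper_width: 0.274
```

Emit:
jog_arm --pt "0 0 0 0" --pt "0 0 0 0" --pt "0 0 0 0"

```text
time: 16.72
tool_pos: [0.5151, -0.2323, 0.2114]
tool_rot: [0.0, 1.0, -0.015, 0.0]
contact_force: [0.5, 0.0, -0.7]
gripper_width: 0.271
```

Run:
```python
from snap import *
im,c,s=snap("w16");p=s["tool_pos"]
print("axis at tip",on_z(c,[(256.2,192.)],p[2]-.0916)*1000)
s=cv2.inRange(cv2.cvtColor(im,cv2.COLOR_RGB2HSV),(0,0,215),(180,45,255))
# fork edges rows 130-180, far edge
for y in(135,145,155,165,175):
    q=np.where(s[y,200:320])[0]+200
    if len(q):print(y,q[[0,-1]],(on_z(c,[(q[0]-.5,y),(q[-1]+.5,y)],.1)[:,:2]*1000).round(1).tolist(),''.join('#' if v else '.' for v in s[y,210:305]))
for x in(235,250,262,275):
    q=np.where(s[90:200,x])[0]+90
    if len(q):print("col",x,q[0],(on_z(c,[(x,q[0]-.5)],.1)[0,:2]*1000).round(1))
cv2.imwrite("pics/w16.png",cv2.resize(im[90:240,180:330],None,fx=4,fy=4,interpolation=2)[:,:,::-1])
```

```text
16.7667 [ 0.51510076 -0.232322    0.21140524] [ 0.51515047 -0.23237391  0.21154303] [ 2.60278623e-04  9.99888766e-01 -1.49048478e-02  4.82245140e-04] [-0.35823339  0.43673258 -0.29610341]
axis at tip [[ 512.10037451 -231.92172432  119.94303219]]
145 [219 288] [[552.7, -198.1], [550.8, -263.1]] .........######################################################################................
155 [220 288] [[543.4, -198.5], [541.5, -263.0]] ..........#####################################################################................
165 [220 288] [[533.9, -197.9], [532.0, -263.0]] ..........#####################################################################................
175 [220 287] [[524.2, -197.3], [522.3, -262.1]] ..........####################################################################.................
col 235 136 [ 560.9 -213.9]
col 250 137 [ 559.6 -227.6]
col 262 137 [ 559.3 -238.7]
col 275 136 [ 559.9 -250.6]
```

Emit:
jog_arm --pt "0.0006 -0.0017 0 0" --pt "0.0006 -0.0017 0 0" --pt "0.0006 -0.0017 0.002 0"

```text
time: 17.02
tool_pos: [0.5159, -0.2306, 0.2097]
tool_rot: [0.0, 1.0, -0.015, 0.001]
contact_force: [0.1, -0.1, 0.1]
gripper_width: 0.272
```

View pics/w16.png

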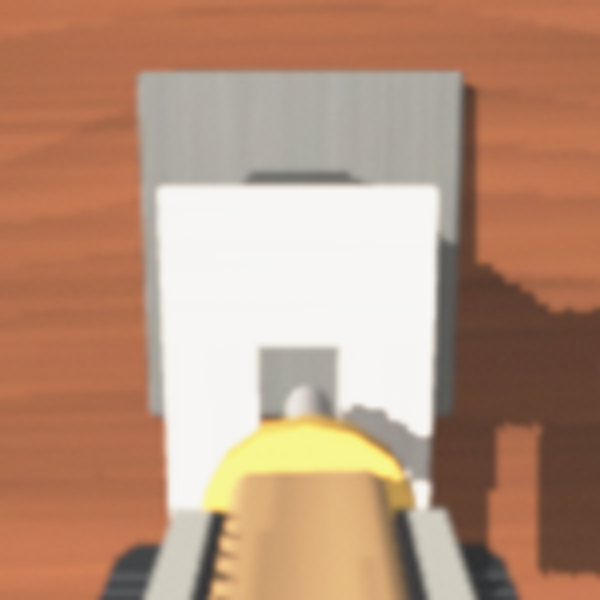

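The tip at crop (305,400) is slightly right of the slot's centre at x≈299. The shift just made corrects that. Lowering.

Emit:
jog_arm --pt "0 0 0.01 0" --pt "0 0 0.026 0" --pt "0 0 0.044 0" --pt "0 0 0.06 0" --pt "0 0 0.068 0"

```text
time: 17.43
tool_pos: [0.5139, -0.2295, 0.1374]
tool_rot: [-0.001, 1.0, -0.015, -0.002]
contact_force: [-0.6, 0.5, -1.8]
gripper_width: 0.273
```

Emit:
jog_arm --pt "0 0 0.002 0" --pt "0 0 0.004 0" --pt "0 0 0.006 0" --pt "0 0 0.006 0" --pt "0 0 0.006 0"

```text
time: 17.85
tool_pos: [0.516, -0.2308, 0.1359]
tool_rot: [0.0, 1.0, -0.015, 0.001]
contact_force: [-0.2, 0.3, -1.3]
gripper_width: 0.274
```

Emit:
jog_arm --pt "0 0 0.002 0" --pt "0 0 0.004 0" --pt "0 0 0.006 0" --pt "0 0 0.008 0" --pt "0 0 0.008 0"

```text
time: 18.27
tool_pos: [0.5155, -0.2305, 0.1268]
tool_rot: [-0.0, 1.0, -0.015, -0.0]
contact_force: [0.0, -0.7, -0.5]
gripper_width: 0.276
```

Emit:
jog_arm --pt "0 0 0.0005 0" --pt "0 0 0.001 0" --pt "0 0 0.0015 0" --pt "0 0 0.0015 0"

```text
time: 18.6
tool_pos: [0.5156, -0.2305, 0.1265]
tool_rot: [0.0, 1.0, -0.015, -0.0]
contact_force: [-2.2, 2.3, 5.5]
gripper_width: 0.274
```

Seated: 5.5 N at the expected height. Opening.

Emit:
jog_arm --pt "0 0 0 0" --pt "0 0 0 0" --pt "0 0 0 0" --pt "0 0 0 0" --pt "0 0 0 0" --fingers 1

```text
time: 19.02
tool_pos: [0.5154, -0.2304, 0.1251]
tool_rot: [-0.0, 1.0, -0.015, -0.0]
contact_force: [-0.7, 0.2, -0.3]
gripper_width: 0.956
```

Emit:
jog_arm --pt "0 0 0 0" --pt "0 0 0 0" --pt "0 0 0 0" --pt "0 0 -0.004 0" --pt "0 0 -0.01 0"

```text
time: 19.43
tool_pos: [0.515, -0.2302, 0.135]
tool_rot: [-0.0, 1.0, -0.015, -0.001]
contact_force: [-0.9, -0.4, -0.6]
gripper_width: 1.001
```

Emit:
jog_arm --pt "0 0 -0.015 0" --pt "0 0 -0.04 0" --pt "0 0 -0.07 0" --pt "0 0 -0.1 0" --pt "-0.01 0 -0.13 0"

```text
time: 19.85
tool_pos: [0.5061, -0.2301, 0.2675]
tool_rot: [0.0, 1.0, -0.015, 0.001]
contact_force: [0.6, -0.2, 0.3]
gripper_width: 0.998
```

Emit:
jog_arm --pt "-0.02 0 -0.02 0" --pt "-0.03 0 -0.03 0" --pt "-0.03 0 -0.03 0" --pt "-0.03 0 -0.03 0"

```text
time: 20.18
tool_pos: [0.4758, -0.2295, 0.2966]
tool_rot: [0.001, 1.0, -0.015, 0.001]
contact_force: [-0.3, 0.3, -0.2]
gripper_width: 0.999
```

Run:
```python
from snap import *
im,c,s=snap("w17");print(s["gripper_width"])
h=cv2.cvtColor(im,cv2.COLOR_RGB2HSV)
o=proj(c,[[.5128,-.23,.173],[.5128,-.23,.108]]);print(o)
t=cv2.inRange(h,(15,33,200),(32,255,255));x,y=o[0].astype(int)
z=np.zeros_like(t);z[y-35:y+30,x-25:x+25]=t[y-35:y+30,x-25:x+25]
print("brass+handle bbox",cv2.boundingRect(z))
k=cv2.inRange(h,(28,36,240),(31,60,255));zz=z&k
m=cv2.moments(zz);cx=(m["m10"]/m["m00"],m["m01"]/m["m00"]);print("handle top c",cx,cv2.boundingRect(zz),on_z(c,[cx],.173)*1000)
b=cv2.inRange(h,(24,80,235),(31,130,255));zz=z&b;r=cv2.boundingRect(zz);print("collar",r,on_z(c,[(r[0]+r[2]/2-.5,r[1]-.5)],.108)*1000)
```

```text
20.2333 [ 0.4757702  -0.22950969  0.29662715] [ 0.47558251 -0.22919975  0.29506611] [-5.84479878e-05  9.99887977e-01 -1.49673281e-02  9.08655756e-05] [0.66547971 0.72525412 0.1421437 ]
0.9963710136991204
[[255.77614483 143.3509282 ]
 [255.84683284 137.74041357]]
brass+handle bbox (243, 123, 28, 33)
handle top c (255.74484536082474, 141.77835051546393) (243, 123, 24, 30) [[ 514.31675511 -230.01664992  173.        ]]
collar (244, 124, 26, 20) [[ 529.51099188 -231.29214685  108.        ]]
```

```bash
python3 -c "
from plant import manip
print(manip.job_done())"
```

```text
the job is handed in; nothing more can be done
None
```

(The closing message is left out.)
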